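Centre-punch the marked lid of a die-cast enclosure

ROBOT

A 7-joint arm with a two-finger parallel gripper is mounted at the origin on a cart in front of the work surface, level with it; the furniture and walls round the work are solid. World frame = base frame: x ahead of the robot, y to its left, z up, the work surface at z = 0. Lengths are in m, angles in rad, forces in N, time in s.
With the tool pointing down it reaches from about 0.4 to 0.85 m from the base axis. Payload 10.4 kg.
Tool frame: the origin (TCP) lies on the centre line of the jaws, within the pads' length; the fingertips stand 17 mm ahead of it and the grasp point (between the pads) lies 2 mm behind it; z points along the fingers, y is the line along which they close (so a half turn about z gives the same grasp; the last joint's range is limited). The gripper opens to 85 mm and grips with 20 to 120 N. Pads are 22 mm wide; open, the fingers measure 114 mm over their backs; the gripper's body (76 mm by 85 mm) begins 54 mm behind the grasp point. The pads swing forward as they close: fully open they stand 13 mm farther back than shut.
Start: joints at [-1.248, 0.332, -0.065, 1.46, 0.022, 1.35, -0.088], TCP at [0.212, 0.588, 0.248] pointing down, gripper open.
Joint ranges: [-2.6, 2.6], [-0.5, 2.12], [-1.47, 1.34], [0.16, 2.42], [-1.27, 4.41], [0.06, 2.06], [-2.6, 2.6]. Speed limits (rad/s): [2.22, 2.22, 2.79, 2.79, 3.14, 3.14, 3.14].

INTERFACE

Orientations are given as a unit quaternion [x, y, z, w].
In Python, from workcell import get_obs, optics, job gives the robot as it stands. The module is installed in compiled form; this text tells all that it offers.
- The arm moves only by the tool send_rows, never from a script. Its argument "plan" is a list that holds one entry, the list of rows, each a list of 7 numbers: the turn, a rotation vector about the tool's x, y, z in units of 1.5 rad (1.0 is 1.5 rad), then the shift along the tool's x, y, z in units of 20 cm (1.0 is 20 cm), then the opening, from 0 (shut) to 1 (fully open). A call has 1 to 20 rows; each row shifts and turns the commanded pose from where the row before left it, along the tool's axes as they then stand; what a row does not reach is not made up. A row lasts 1/12 s, in which the tool goes at most 41.7 mm and 7.16 degrees, less where a joint would pass 70% of its speed; a pose out of reach is approached as far as the arm can. A call with a number of a shift or a turn outside -1 to 1 is refused whole. A call with a gripper value outside its range is refused whole. The fingers move at their own pace and stop on an object; "squeeze" is the grip in N (left out, the last holds). Time passes only in rows, so rows that do not move let the fingers close. It gives the time, the measured TCP pose, the force, the opening and the grip force at its end, in the units of the state.
- get_obs(): the state, without advancing time (a new reading comes with each control period).
- optics.camera(name): name is "scene" or "top"; returns the picture (420x560x3 uint8, red, green, blue); there is no depth.
- optics.get_calibration(name): a dict with "intrinsics" (3x3 intrinsics, pixels), "distortion" ([k1, k2, p1, p2, k3] as OpenCV has them; the pictures are not rectified), "world_from_camera" (4x4, takes a point from camera to world coordinates). Camera axes: x right, y up, looking along -z (the intrinsics and any distortion apply to the point x, -y, -z); pixel columns grow to the right and rows downward; lengths in m; the calibration is good to about 2 mm. A picture is of the moment at which its call begins. get_calibration takes no time and is no camera call.
- job.hand_in(): hands the job in; it is judged then, once.
The state is a dict: "clock": time; "joint_pos": joint angles; "joint_velocities": joint speeds; "tau": joint torques, N m; "position": TCP position; "ee_rot": TCP orientation; "ft_force": force on the tool from outside, world axes, zero at the start; "torque": the same for the moment, N m; "grip_width": opening from 0.0 (shut) to 1.0 (fully open); "grasp_force": force on a finger pad.
Only numpy, scipy, OpenCV 4.12 (cv2) and the standard library are available. Lean on these libraries where they do the work, as an engineer would, in place of code of your own. Each camera call takes 0.05 s, during which the arm holds its last target. There are 200 camera calls.

TASK

The lid of the small die-cast box needs a centre-punch mark at its scribed cross: tip the lid up by its flange, lift it off the box and lay it flat, cross upwards, on the table of the hand press. Slide it until the cross is under the punch, so that the punch tip will land inside the little scribed circle, then pull the press lever down until the punch bears firmly on the lid, and let the lever come all the way back up. Leave the lid lying there under the punch and let go of everything; leave the box standing, and do not disturb the awl, calliper and mug nearby.

Things in the scene. Friction and masses are not known exactly. Their poses are not given: they have to be found in the camera images.
- lid: Loose bare-aluminium lid, a 4 mm plate 142 mm long along its x, 0.12 kg. Origin on the underside, top at z = 4 mm. Cover 60 mm wide, x -50 to +40; flange to x = -92; tongue 38 mm wide to x = +50. Under it a cross rib, 3 mm thick, 40 mm wide, 5 mm deep, at x = -43. At the start on the box, axes along the box's, underside 40 mm above the worktop; its flange end (-x) points to the robot's left.
- flange (a point): Middle of the lid's grip flange (lid x = -76, y = 0, mid-thickness), which has a black fixing slot on it. The flange is 48 mm wide (across lid y), x = -92 to -50 mm. It overhangs the box's -x end with nothing below it, so fingers can close on its two long edges from above or tilted, and carry the lid by it.
- mark (a point): Centre of the scribed cross on the lid's top face, with a scribed circle of 8 mm diameter (thin dark lines); at x = -12, y = +8, z = +4 mm in the lid's frame. When it is under the punch, the rib hangs 7 mm in front of the table's front edge and the flange sticks out in front with air under it.
- box: Loose open die-cast aluminium box, 100 (own x) x 54 x 40 mm, 0.75 kg, on the worktop; origin at the centre of its underside. The lid rests on its rim and cannot lift straight (catch holds the tongue) nor slide straight out (rib inside the -x wall): raise the flange end 5 to 15 degrees about the tongue, draw the lid some 15 mm back to the flange side (box -x), then lift.
- catch (a point): Lower front edge of the lip of the catch on the box's +x rim: box x = +44, z = 46.5 mm, i.e. 6.5 mm above the rim. The last 6 mm of the lid's tongue are under this lip; the catch has side cheeks and a closed back.
- press: Grey hand press, C-frame, fixed on the worktop. Origin on the worktop right below the punch; its open front (-x) faces the robot's left and a little towards it; the lever is on the side nearer the robot. Base 130 mm wide, 18 high, x -32 to +168. Head 70 mm wide, z 152 to 230. Column from x = +93 mm.
- table_front (a point): Middle of the front top edge of the press's flat steel table: press x = -22, z = 75 mm. The table is 100 mm wide, 16 mm thick and runs back to x = +80 mm; below its front edge there is air down to the base (z = 18 mm).
- head_front (a point): Middle of the lower front edge of the press's overhanging head: press x = -47, z = 152 mm. Because of it a hand that holds the lid's flange must lean back towards the front (fingers pointing forward and down, about 30 to 45 degrees from vertical) when the mark is under the punch.
- press_ram: Ram of the press with the punch (12 mm shank) at its lower end; origin at the punch tip. It only moves up and down, driven by the lever.
- punch_tip (a point): Point of the conical steel punch. At rest 20 mm above the table, on the press's own axis (press x = y = 0, z = 95 mm).
- lever_knob (a point): Centre of the black ball, 28 mm diameter, on the end of the press lever, 130 mm from the pivot. At rest the lever points to the front (-x of the press) and 35 degrees up, so the ball is 270 mm above the worktop; nothing is above it. Pushed down it swings in the press's x-z plane.
- lever_pivot (a point): Pivot of the lever on the side of the head: press x = +10, y = -58, z = +195 mm; axis along the press's y.
- press_lever (a joint): Lever angle in rad: 0 at rest (35 degrees up), grows as the ball goes down, stop at 0.64. The punch goes down 30 mm per rad and meets the 4 mm lid at about 0.53. Pushing the ball down takes about 2 to 3 N; about 4 N more press the punch with some 17 N on the lid. A spring lifts the lever again when let go.
- awl_1: Bystander: awl with a black grip, 188 mm long, lying on the worktop.
- calliper: Bystander: vernier calliper, 222 mm long, lying flat on the worktop.
- mug: Bystander: dotted white mug, 93 mm high.
There are look-alikes about, which are no part of the job. Several things have the shape of the lid; the one meant has the colours described above. What is shaped like the box but purple is not meant.

How it is judged:
On the way, in this order (a step that is already met when the one before it is completed fails the run):
1. the lid is off the box, clear of it (distance between lid and box above 0.075 m and contact force between lid and box below 0.01 N), for 0.2 s.
2. the lid lies flat, cross up, on the press table with the cross within 4 mm of the punch axis (horizontal distance between mark and punch_tip below 0.004 m and angle between lid's own z axis and vertical below 0.05 rad and z of lid in the frame of press between 0.071 and 0.079 m and contact force between lid and press above 0.2 N), for 0.2 s.
3. the lever is pulled down until the punch presses on the lid with more than 8 N, the cross within 4 mm of the punch axis (horizontal distance between mark and punch_tip below 0.004 m and angle between lid's own z axis and vertical below 0.05 rad and z of lid in the frame of press between 0.071 and 0.079 m and value of joint press_lever above 0.45 rad and contact force between press_ram and lid above 8 N), for 0.1 s.
At the end, for the whole second after the job is handed in: The lid lies still and flat (within 3 degrees), cross up, on the press table, the cross within 4 mm (horizontally) of the punch axis; the lever is back up (under 0.05 rad); the box stands upright on the worktop (horizontal distance between mark and punch_tip below 0.004 m and angle between lid's own z axis and vertical below 0.05 rad and z of lid in the frame of press between 0.071 and 0.079 m and value of joint press_lever below 0.05 rad and linear speed of lid below 0.01 m/s and angle between box's own z axis and vertical below 0.1 rad and height (world z) of box below 0.01 m); the robot touches nothing.
It fails at once if the awl is moved more than 3 cm (distance of awl_1 from where it was at the start of the episode above 0.03 m).
It fails at once if the calliper is moved more than 3 cm (distance of calliper from where it was at the start of the episode above 0.03 m).
It fails at once if the mug is moved more than 3 cm (distance of mug from where it was at the start of the episode above 0.03 m).
It fails at once if the box is tipped over (more than 25 degrees) (angle between box's own z axis and vertical above 0.44 rad).
It also fails if it takes over 54 s, if anything falls off the work surface, if the arm or the gripper's body presses on something with over 40 N, if the wrist force passes 120 N, or if a joint passes its speed limit or range.

## Working session

There is one attempt and no reset: what is moved stays moved. The work goes in short steps, Python scripts to look and compute and a tool call to move; the robot and the scene stay as the last step left them, time stands still between calls to the robot, and variables do not carry over. Pictures are saved under pics/ and viewed, at most 10 in all, crops included, and the job is handed in when it is done.

Besides the shell and the picture viewer there is one more tool, called after "Emit:" by a JSON object that holds its "name" and its "arguments", one argument or row to a line. send_rows: Moves the arm, as the interface text tells. Its arguments: {"type":"object","properties":{"plan":{"type":"array"},"squeeze":{"type":"number"}},"required":["plan"]}

```bash
mkdir -p pics; python3 - <<'E'
from workcell import get_obs, optics
import cv2,numpy as np
np.set_printoptions(precision=4,suppress=True)
for n in("scene","top"):
    im=optics.camera(n); cv2.imwrite(f"pics/{n}0.png",cv2.resize(im[:,:,::-1],(800,600),interpolation=cv2.INTER_CUBIC)); np.save(f"pics/{n}0.npy",im)
    c=optics.get_calibration(n); print(n,*[np.array(v) for v in c.values()])
o=get_obs();print(o)
E
```

```text
scene [[429.6928   0.     278.1499]
 [  0.     429.6928 213.2368]
 [  0.       0.       1.    ]] [-0.1299  0.      0.      0.      0.    ] [[ 0.8511  0.2792 -0.4446  0.1269]
 [-0.525   0.4601 -0.716  -0.5701]
 [ 0.0047  0.8428  0.5382  0.6862]
 [ 0.      0.      0.      1.    ]]
top [[515.5509   0.     274.4121]
 [  0.     515.5509 216.4351]
 [  0.       0.       1.    ]] [-0.1829  0.      0.      0.      0.    ] [[ 0.0039  0.9871 -0.1599  0.3809]
 [-0.9999  0.0023 -0.0098  0.1168]
 [-0.0093  0.1599  0.9871  1.3226]
 [ 0.      0.      0.      1.    ]]
{'clock': 0.1, 'joint_pos': array([-1.2476,  0.3328, -0.0647,  1.4609,  0.0216,  1.3499, -0.0885]), 'joint_velocities': array([ 0.    , -0.0014, -0.0005, -0.0017,  0.0008, -0.0014, -0.0012]), 'tau': array([  0.0014, -62.6739,   0.0493, -39.2431,   0.0164,   0.0068,
        -0.    ]), 'position': array([0.2117, 0.5877, 0.2476]), 'ee_rot': array([ 0.172 ,  0.9851, -0.0006, -0.0001]), 'ft_force': array([ 0.2975,  0.3937, -0.1542]), 'torque': array([ 0.0128, -0.0263,  0.0845]), 'grasp_force': 0.0, 'grip_width': 0.9953777786969249}
```

View pics/scene0.png

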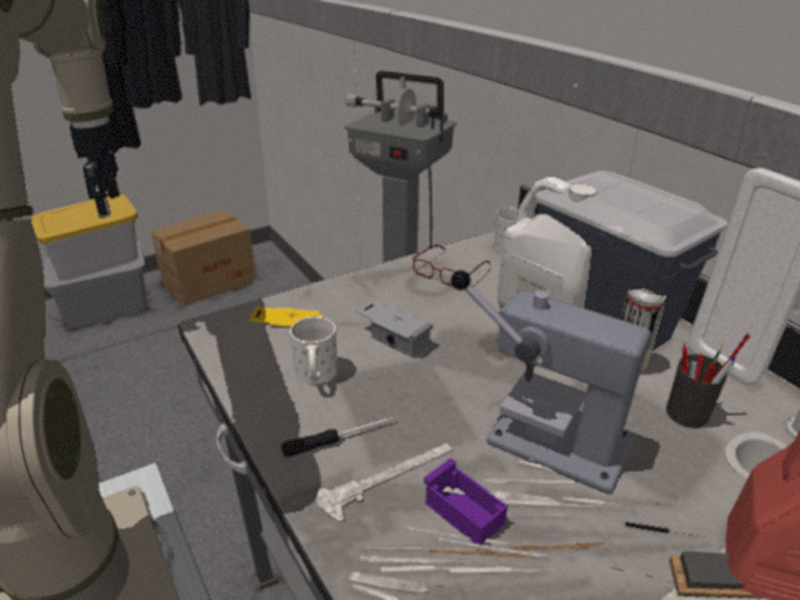

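View pics/top0.png

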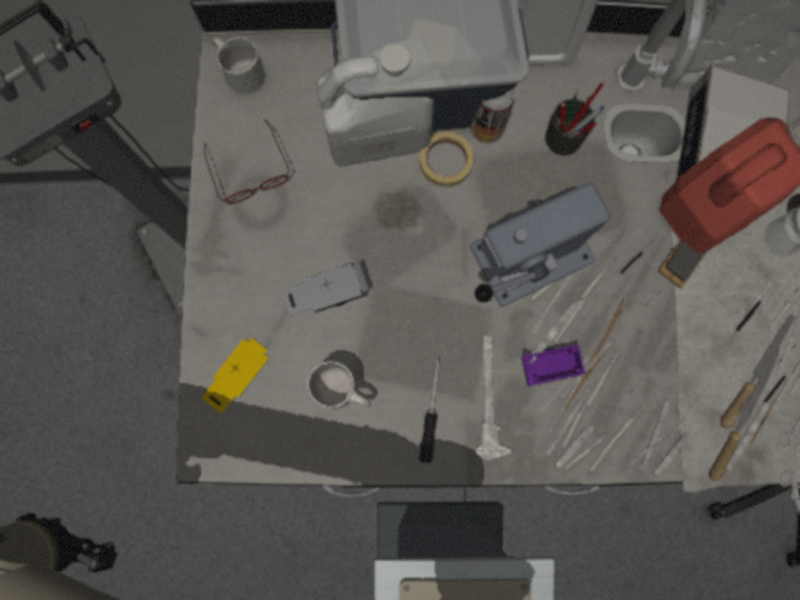

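The scene picture shows the grey lid on its box at (395,325), and the top picture shows it at (327,287). Things that could be taken for the lid or box, by top-picture pixel:
- Yellow lid-shaped plate at (236,376): wrong colour.
- Purple box at (553,364): wrong colour.
- Bare-aluminium lid on the grey box at (327,287): this is the one I choose, with its black slot at (292,300) on the left.

The press is at (540,245), its knob at (483,293). I'll check the choice in a close crop.

```bash
python3 - <<'E'
import cv2,numpy as np
t=np.load("pics/top0.npy")[:,:,::-1];s=np.load("pics/scene0.npy")[:,:,::-1]
def crop(im,x0,y0,w,h):
    c=cv2.resize(im[y0:y0+h,x0:x0+w],(400,300),interpolation=cv2.INTER_CUBIC)
    c=cv2.convertScaleAbs(c,alpha=1.4)
    k=400/w
    for i in range(0,w,10):
        cv2.line(c,(int(i*k),0),(int(i*k),4),(0,255,0),1)
        if i%20==0: cv2.putText(c,str(x0+i),(int(i*k),14),0,.35,(0,255,0),1)
    for i in range(0,h,10):
        cv2.line(c,(0,int(i*k)),(4,int(i*k)),(0,255,0),1)
        if i%20==0: cv2.putText(c,str(y0+i),(6,int(i*k)+4),0,.35,(0,255,0),1)
    return c
a=np.vstack([np.hstack([crop(t,190,172,80,60),crop(t,320,120,120,90)]),np.hstack([crop(s,242,200,68,51),crop(s,300,180,200,150)])])
cv2.imwrite("pics/m0.png",a)
E
```

```text
(no output)
```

View pics/m0.png

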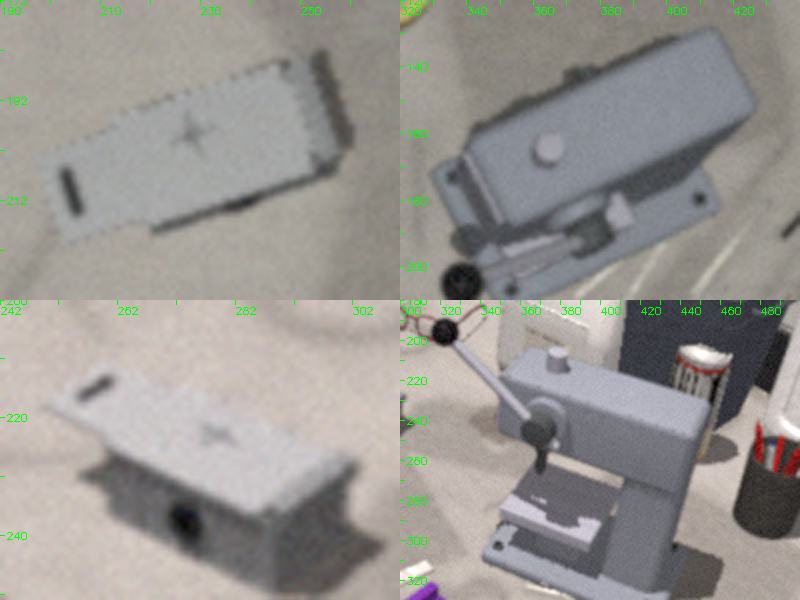

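The crop confirms the choice: grey lid with a cross at top-raw (228,198), a black slot at (204,210) and the flange on the left. The knob is at top-raw (338,204) and scene-raw (321,195). Next I fit the poses.

```bash
cat > h.py <<'E'
import cv2,numpy as np
from scipy.optimize import least_squares
from workcell import get_obs, optics
np.set_printoptions(precision=4,suppress=True)
CAL={n:optics.get_calibration(n) for n in("scene","top")}
def proj(n,P):
    c=CAL[n];T=np.linalg.inv(np.array(c["world_from_camera"]));P=np.atleast_2d(P)
    q=(P@T[:3,:3].T+T[:3,3])*[1,-1,-1]
    return cv2.projectPoints(q,np.zeros(3),np.zeros(3),np.array(c["intrinsics"]),np.array(c["distortion"]))[0][:,0]
def ray(n,uv,z):
    c=CAL[n];T=np.array(c["world_from_camera"])
    p=cv2.undistortPoints(np.array([[uv]],float),np.array(c["intrinsics"]),np.array(c["distortion"]))[0,0]
    d=T[:3,:3]@[p[0],-p[1],-1];o=T[:3,3];return o+d*(z-o[2])/d[2]
def m2r(m,o,k,off): return (np.array(m,float)-off+.5)/k-.5+o
def W(p,P,z0):
    c,s=np.cos(p[2]),np.sin(p[2]);P=np.array(P,float)/1000
    return np.c_[P@[c,-s,0]+p[0],P@[s,c,0]+p[1],P[:,2]+z0]
def fit(feats,z0,x0):
    f=lambda p:np.concatenate([(proj(n,W(p,[P],z0))[0]-uv) for n,P,uv in feats])
    r=least_squares(f,x0,loss="soft_l1",f_scale=.7);return r.x,r.fun.reshape(-1,2),f(r.x).reshape(-1,2)
E
python3 - <<'E'
from h import *
tl=lambda *m:m2r(m,[190,172],5,[0,0]); sl=lambda *m:m2r(m,[242,200],400/68,[0,300])
F=[("top",(-12,8,4),tl(193,132)),("top",(-92,24,4),tl(45,163)),("top",(-92,-24,4),tl(66,240)),("top",(-50,30,4),tl(112,114)),("top",(40,30,4),tl(288,60)),
("scene",(-12,8,4),sl(218,433)),("scene",(-92,-24,4),sl(48,402)),("scene",(-92,24,4),sl(100,368))]
p,_,r=fit(F,.04,[.6,.2,-1.3]);print("lid",p,np.degrees(p[2]));print(r)
tp=lambda *m:m2r(m,[320,120],10/3,[400,0]); sp=lambda *m:m2r(m,[300,180],2,[400,300])
G=[("top",(-32,65,18),tp(432,172)),("top",(168,-65,18),tp(718,208)),("top",(-47,35,230),tp(470,130)),("top",(-47,-35,230),tp(500,222)),
("scene",(-32,-65,18),sp(484,553)),("scene",(-22,-50,75),sp(501,512)),("scene",(-22,-50,59),sp(502,522))]
p2,_,r=fit(G,0,[.65,-.1,-1.2]);print("press",p2,np.degrees(p2[2]));print(r)
for n in CAL: print(n,"knob pred y-58,-75:",proj(n,W(p2,[(-96.5,-58,269.6),(-96.5,-75,269.6)],0)), tp(461,282) if n=="top" else sp(443,331))
for z in(.235,.245,.255):print("cap",z,ray("top",tp(548,150),z))
E
```

```text
lid [ 0.6312  0.2303 -1.2344] -70.72446469771637
[[ 0.9775  0.112 ]
 [-1.1892 -1.7316]
 [ 0.3284  0.5285]
 [ 0.3322  0.5262]
 [-1.3428 -0.0976]
 [ 0.1659  0.2409]
 [-0.9962  0.1978]
 [ 1.6803 -1.2173]]
press [ 0.6726 -0.0721 -1.1299] -64.73980183766692
[[ 0.9647 -2.1286]
 [ 4.7101 -0.295 ]
 [-1.1982  1.1661]
 [ 4.0515  1.7999]
 [-0.433  -0.5804]
 [ 0.8481 -1.8767]
 [-0.4136 -1.2732]]
scene knob pred y-58,-75: [[324.0909 196.0953]
 [319.8983 199.8561]] [321.25 195.25]
top knob pred y-58,-75: [[340.1768 203.5887]
 [343.7799 210.8756]] [337.95 204.25]
cap 0.235 [ 0.6722 -0.0679  0.235 ]
cap 0.245 [ 0.6696 -0.0662  0.245 ]
cap 0.255 [ 0.6669 -0.0645  0.255 ]
```

```bash
cat > ov.py <<'E'
from h import *
tp=lambda *m:m2r(m,[320,120],10/3,[400,0]); sp=lambda *m:m2r(m,[300,180],2,[400,300])
G=[("top",(-32,65,18),tp(430,172)),("top",(168,-65,18),tp(720,208)),("top",(-47,35,230),tp(468,128)),
("scene",(-32,-65,18),sp(482,553)),("scene",(-22,-50,75),sp(501,512)),("scene",(-96.5,-58,269.6),sp(443,331)),("top",(-96.5,-58,269.6),tp(461,282))]
p2,_,r=fit(G,0,[.65,-.1,-1.2]);print("press",p2,np.degrees(p2[2]));print(r)
pl=np.array([.6312,.2303,-1.2344])
L=lambda z:[(-92,24,z),(-50,24,z),(-50,30,z),(40,30,z),(40,19,z),(50,19,z),(50,-19,z),(40,-19,z),(40,-30,z),(-50,-30,z),(-50,-24,z),(-92,-24,z)]
R=lambda x0,x1,y,z:[(x0,-y,z),(x0,y,z),(x1,y,z),(x1,-y,z)]
def ov(ims,pl,p2,name,zl=.04):
    out=[]
    for n,x0,y0,w,own in(("top",190,172,80,0),("top",320,120,120,1),("scene",242,200,68,0),("scene",300,180,200,1)):
        k=400/w;h=int(w*.75);c=cv2.convertScaleAbs(cv2.resize(ims[n][y0:y0+h,x0:x0+w,::-1],(400,300),interpolation=cv2.INTER_CUBIC),alpha=1.4)
        S=[(pl,L(4),zl),(pl,[(-16,8,4),(-8,8,4)],zl),(pl,[(-12,4,4),(-12,12,4)],zl)] if not own else [(p2,R(-32,168,65,18),0),(p2,R(-22,80,50,75),0),(p2,R(-47,163,35,230),0),(p2,[(10,-58,195),(-96.5,-58,269.6)],0),(p2,[(0,0,95),(0,0,250)],0)]
        for p,P,z in S:
            q=((proj(n,W(p,P,z))-[x0,y0]+.5)*k-.5)
            cv2.polylines(c,[np.round(q*16).astype(int).reshape(-1,1,2)],True,(0,0,255),1,cv2.LINE_AA,4)
        out.append(c)
    cv2.imwrite(name,np.vstack([np.hstack(out[:2]),np.hstack(out[2:])]))
E
python3 - <<'E'
from ov import *
ov({n:np.load(f"pics/{n}0.npy") for n in CAL},pl,p2,"pics/ov0.png")
E
```

```text
press [ 0.6712 -0.069  -1.1264] -64.5396755438579
[[ 0.3379 -1.5607]
 [ 2.9657 -0.0386]
 [-1.9987  2.4379]
 [-0.7252 -1.1278]
 [-0.5103 -2.4281]
 [ 1.3351  0.4402]
 [ 0.9235  0.0734]]
```

View pics/ov0.png

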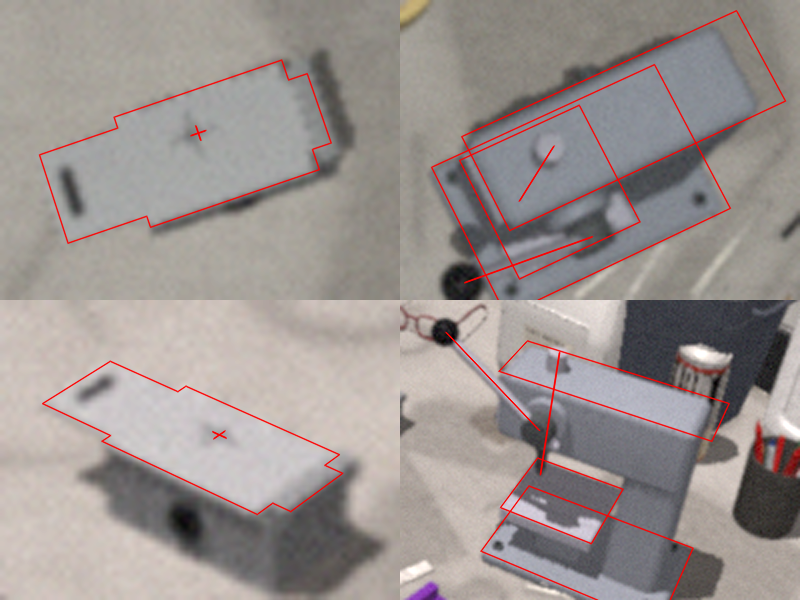

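The overlay fits well: the lid lies within about 2 mm, and the punch tip falls right on the scene picture at mosaic (541,472). I plan to grasp with the hand leaning 40° to the flange side, and start by working out the approach.

```bash
cat >> h.py <<'E'
from scipy.spatial.transform import Rotation as Ro
LID=np.array([.6312,.2303,-1.2344]);PRESS=np.array([.6712,-.069,-1.1264])
def Rt(yaw,tilt):  # tool y = frame y, tool z leaning: down + sin(tilt)*frame x
    c,s=np.cos(yaw),np.sin(yaw);y=np.array([-s,c,0]);z=np.array([c*np.sin(tilt),s*np.sin(tilt),-np.cos(tilt)])
    return Ro.from_matrix(np.c_[np.cross(y,z),y,z])
def rel(p,R=None):
    o=get_obs();R0=Ro.from_quat(o["ee_rot"]);R=R or R0
    w=(R0.inv()*R).as_rotvec();d=np.array(p)-o["position"]
    print("t",round(o["clock"],2),"pos",o["position"],"rot units",w/1.5,"deg",np.degrees(np.linalg.norm(w)),"shift units: first",R0.inv().apply(d)/.2,"after rot",R.inv().apply(d)/.2,"mm",np.linalg.norm(d)*1e3,"F",o["ft_force"],"q",o["joint_pos"],"g",o["grip_width"],o["grasp_force"])
E
python3 - <<'E'
from h import *
rel([.585,.363,.20],Rt(LID[2],np.radians(40)))
E
```

```text
t 0.1 pos [0.2117 0.5877 0.2476] rot units [ 0.2058 -0.4335  0.5678] deg 63.88852103822447 shift units: first [-2.1366 -0.4241  0.2386] after rot [-1.1314  1.3909  1.2599] mm 438.2691241179039 F [ 0.2975  0.3937 -0.1542] q [-1.2476  0.3328 -0.0647  1.4609  0.0216  1.3499 -0.0885] g 0.9953777786969249 0.0
```

Emit:
{"name": "send_rows", "arguments": {
  "plan": [
    [[0,0,0,-0.142,-0.028,0.016,1],[0,0,0,-0.142,-0.028,0.016,1],[0,0,0,-0.142,-0.028,0.016,1],[0,0,0,-0.142,-0.028,0.016,1],[0,0,0,-0.142,-0.028,0.016,1],[0,0,0,-0.142,-0.028,0.016,1],[0,0,0,-0.142,-0.028,0.016,1],[0,0,0,-0.142,-0.028,0.016,1],[0,0,0,-0.142,-0.028,0.016,1],[0,0,0,-0.142,-0.028,0.016,1],[0,0,0,-0.142,-0.028,0.016,1],[0,0,0,-0.142,-0.028,0.016,1],[0,0,0,-0.142,-0.028,0.016,1],[0,0,0,-0.142,-0.028,0.016,1],[0,0,0,-0.142,-0.028,0.016,1]]
  ],
  "squeeze": 80
}}

```text
clock: 1.35
position: [0.5851, 0.3637, 0.1997]
ee_rot: [0.172, 0.985, -0.0, -0.0]
ft_force: [-0.2, 0.0, 0.4]
grip_width: 0.998
grasp_force: 0.0
```

Emit:
{"name": "send_rows", "arguments": {
  "plan": [
    [[0.0206,-0.0434,0.0568,0,0,0,1],[0.0206,-0.0434,0.0568,0,0,0,1],[0.0206,-0.0434,0.0568,0,0,0,1],[0.0206,-0.0434,0.0568,0,0,0,1],[0.0206,-0.0434,0.0568,0,0,0,1],[0.0206,-0.0434,0.0568,0,0,0,1],[0.0206,-0.0434,0.0568,0,0,0,1],[0.0206,-0.0434,0.0568,0,0,0,1],[0.0206,-0.0434,0.0568,0,0,0,1],[0.0206,-0.0434,0.0568,0,0,0,1],[0,0,0,0,0,0,1]]
  ]
}}

```text
clock: 2.27
position: [0.5822, 0.3668, 0.1967]
ee_rot: [0.543, 0.766, -0.2, 0.28]
ft_force: [-0.8, 1.1, -0.9]
grip_width: 1.001
grasp_force: 0.0
```

```bash
python3 - <<'E'
from h import *
R=Rt(LID[2],np.radians(40));z=R.as_matrix()[:,2]
f=W(LID,[(-76,0,2)],.04)[0]
rel(f-z*.07,R); rel(f+z*.003,R)
E
```

```text
t 2.27 pos [0.5822 0.3668 0.1967] rot units [-0.0013  0.0029  0.0008] deg 0.28337163190053727 shift units: first [0.2347 0.0073 0.4634] after rot [0.2327 0.0061 0.4645] mm 103.90658050973273 F [-0.8404  1.0811 -0.9281] q [-1.1436  0.7544  0.4305  1.181   0.3353  1.5793 -0.4886] g 1.001477123640508 0.0
t 2.27 pos [0.5822 0.3668 0.1967] rot units [-0.0013  0.0029  0.0008] deg 0.28337163190053727 shift units: first [0.2363 0.008  0.8284] after rot [0.2327 0.0061 0.8295] mm 172.30383434102936 F [-0.8404  1.0811 -0.9281] q [-1.1436  0.7544  0.4305  1.181   0.3353  1.5793 -0.4886] g 1.001477123640508 0.0
```

```bash
python3 - <<'E'
from h import *
R=Rt(LID[2],np.radians(40));z=R.as_matrix()[:,2]
f=W(LID,[(-79,0,2)],.04)[0]
rel(f+z*.002,R)
E
```

```text
t 2.27 pos [0.5822 0.3668 0.1967] rot units [-0.0013  0.0029  0.0008] deg 0.28337163190053727 shift units: first [0.2477 0.008  0.8138] after rot [0.2441 0.0061 0.8148] mm 170.13147953572167 F [-0.8404  1.0811 -0.9281] q [-1.1436  0.7544  0.4305  1.181   0.3353  1.5793 -0.4886] g 1.001477123640508 0.0
```

Emit:
{"name": "send_rows", "arguments": {
  "plan": [
    [[0,0,0,0.062,0.002,0.1,1],[0,0,0,0.062,0.002,0.1,1],[0,0,0,0.062,0.002,0.1,1],[0,0,0,0.062,0.002,0.1,1],[0,0,0,0,0,0.1,1],[0,0,0,0,0,0.1,1],[0,0,0,0,0,0.07,1],[0,0,0,0,0,0.05,1],[0,0,0,0,0,0,1]]
  ]
}}

```text
clock: 3.02
position: [0.6038, 0.3111, 0.0569]
ee_rot: [0.544, 0.766, -0.199, 0.278]
ft_force: [-0.0, -0.6, -0.4]
grip_width: 0.998
grasp_force: 0.0
```

```bash
python3 - <<'E'
from h import *
R=Rt(LID[2],np.radians(40));z=R.as_matrix()[:,2]
f=W(LID,[(-79,0,2)],.04)[0]
rel(f+z*.002,R)
out=[]
for n,x0,y0,w in(("top",170,160,100),("scene",220,180,100)):
    c=optics.camera(n)[y0:y0+75,x0:x0+w,::-1]
    out.append(cv2.convertScaleAbs(cv2.resize(c,(400,300),interpolation=cv2.INTER_CUBIC),alpha=1.4))
cv2.imwrite("pics/g0.png",np.hstack(out))
E
```

```text
t 3.02 pos [0.6038 0.3111 0.0569] rot units [-0.0015 -0.0001  0.    ] deg 0.12663473082648344 shift units: first [ 0.0236 -0.0041  0.0875] after rot [ 0.0236 -0.0043  0.0875] mm 18.14665029974378 F [-0.0235 -0.6237 -0.4219] q [-1.0867  0.846   0.4162  1.3498  0.3312  1.3151 -0.5549] g 0.9981099170153334 0.0
```

View pics/g0.png

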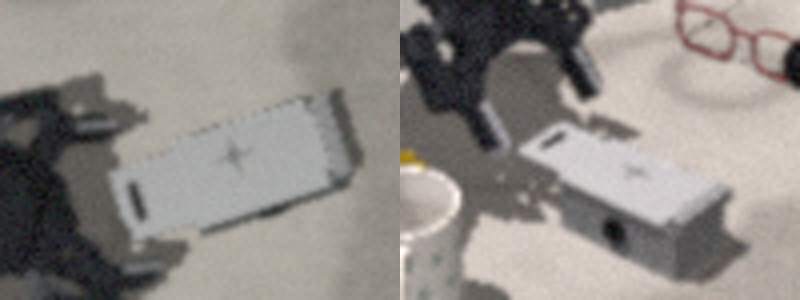

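Both pads straddle the flange evenly: the fingertips are at top-crop (100,125) and (140,270), with the flange end between them near (122,203). I'll advance the last 18 mm and close.

Emit:
{"name": "send_rows", "arguments": {
  "plan": [
    [[0,0,0,0.012,-0.002,0.045,1],[0,0,0,0.012,-0.002,0.043,1],[0,0,0,0,0,0,0.9],[0,0,0,0,0,0,0.65],[0,0,0,0,0,0,0.6],[0,0,0,0,0,0,0],[0,0,0,0,0,0,0],[0,0,0,0,0,0,0],[0,0,0,0,0,0,0],[0,0,0,0,0,0,0]]
  ],
  "squeeze": 80
}}

```text
clock: 3.95
position: [0.6056, 0.3066, 0.0419]
ee_rot: [0.544, 0.766, -0.197, 0.279]
ft_force: [-0.9, 1.0, 3.7]
grip_width: 0.536
grasp_force: 81.3
```

```bash
python3 - <<'E'
from h import *
R=Rt(LID[2],np.radians(40));z=R.as_matrix()[:,2]
f=W(LID,[(-79,0,2)],.04)[0]
rel(f+z*.002,R)
out=[]
for n,x0,y0,w in(("top",170,160,100),("scene",220,180,100)):
    c=optics.camera(n)[y0:y0+75,x0:x0+w,::-1]
    out.append(cv2.convertScaleAbs(cv2.resize(c,(400,300),interpolation=cv2.INTER_CUBIC),alpha=1.4))
cv2.imwrite("pics/g1.png",np.hstack(out))
E
```

```text
t 3.95 pos [0.6056 0.3066 0.0419] rot units [ 0.0008 -0.0004 -0.0007] deg 0.09688578919098167 shift units: first [-0.006  -0.0054  0.0145] after rot [-0.006  -0.0054  0.0145] mm 3.3201777303971105 F [-0.8689  1.0076  3.7176] q [-1.0821  0.86    0.4145  1.3623  0.3321  1.2864 -0.5645] g 0.535678337005473 81.30934238433838
```

```bash
python3 - <<'E'
from h import *
o=get_obs();R0=Ro.from_quat(o["ee_rot"]);P=W(LID,[(50,0,0)],.04)[0]
c=R0.inv().apply(P-o["position"]);d=np.radians(1.5)
Rd=Ro.from_rotvec([0,d,0]);print("c",c,"per row rot y",d/1.5,"t pre",(c-Rd.apply(c))/.2,"t post",(Rd.inv().apply(c)-c)/.2)
R1=R0*Ro.from_rotvec([0,6*d,0]);x=np.array([np.cos(LID[2]),np.sin(LID[2]),0])
print("back 18mm",R1.inv().apply(-x*.018)/.2,"up 0.1",R1.inv().apply([0,0,.1])/.2, "level up .1",R0.inv().apply([0,0,.1])/.2,"start up .6mm",R0.inv().apply([0,0,.0006])/.2)
E
```

```text
c [-0.0988 -0.0011  0.0853] per row rot y 0.017453292519943295 t pre [-0.0113 -0.     -0.0128] t post [-0.011   0.     -0.0131]
back 18mm [ 0.0772 -0.     -0.0463] up 0.1 [-0.2572  0.0008 -0.4287] level up .1 [-0.3211  0.0008 -0.3832] start up .6mm [-0.0019  0.     -0.0023]
```

Emit:
{"name": "send_rows", "arguments": {
  "plan": [
    [[0,0.0175,0,-0.0111,0,-0.013,0],[0,0.0175,0,-0.0111,0,-0.013,0],[0,0.0175,0,-0.0111,0,-0.013,0],[0,0.0175,0,-0.0111,0,-0.013,0],[0,0.0175,0,-0.0111,0,-0.013,0],[0,0.0175,0,-0.0111,0,-0.013,0],[0,0,0,-0.002,0,-0.002,0],[0,0,0,0,0,0,0]]
  ]
}}

```text
clock: 4.72
position: [0.6064, 0.3043, 0.0632]
ee_rot: [0.559, 0.785, -0.154, 0.218]
ft_force: [0.3, -0.6, -1.0]
grip_width: 0.532
grasp_force: 81.9
```

```bash
python3 - <<'E'
from h import *
o=get_obs();print(o["position"],o["ft_force"],o["torque"],o["grasp_force"])
a=cv2.imread("pics/g1.png");out=[]
for n,x0,y0,w in(("top",170,160,100),("scene",220,180,100)):
    c=optics.camera(n)[y0:y0+75,x0:x0+w,::-1]
    out.append(cv2.convertScaleAbs(cv2.resize(c,(400,300),interpolation=cv2.INTER_CUBIC),alpha=1.4))
cv2.imwrite("pics/g2.png",np.vstack([a,np.hstack(out)]))
E
```

```text
[0.6064 0.3043 0.0632] [ 0.2842 -0.6262 -1.015 ] [0.6801 0.1636 0.0555] 81.86534285545349
```

View pics/g2.png

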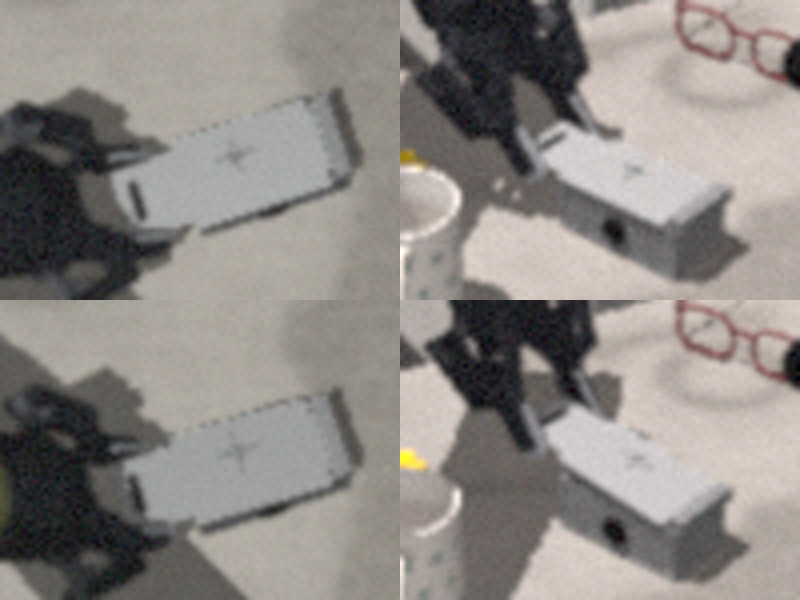

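The upper row shows the flange gripped and the lower row the lid tipped up with the box unmoved; the flange end rose and the tongue is still at the catch. Next I draw it back 18 mm and lift.

Emit:
{"name": "send_rows", "arguments": {
  "plan": [
    [[0,0,0,0.0155,0,-0.0093,0],[0,0,0,0.0155,0,-0.0093,0],[0,0,0,0.0155,0,-0.0093,0],[0,0,0,0.0155,0,-0.0093,0],[0,0,0,0.0155,0,-0.0093,0],[0,0,0,0,0,0,0]]
  ]
}}

```text
clock: 5.32
position: [0.5996, 0.3232, 0.0623]
ee_rot: [0.557, 0.786, -0.154, 0.218]
ft_force: [-0.6, 1.3, -1.5]
grip_width: 0.535
grasp_force: 82.0
```

Emit:
{"name": "send_rows", "arguments": {
  "plan": [
    [[0,0,0,-0.026,0,-0.043,0],[0,0,0,-0.051,0,-0.086,0],[0,0,0,-0.077,0,-0.13,0],[0,0,0,-0.077,0,-0.13,0],[0,0,0,-0.077,0,-0.13,0],[0,0,0,-0.051,0,-0.086,0],[0,0,0,0,0,0,0]]
  ]
}}

```text
clock: 5.9
position: [0.6017, 0.3226, 0.2097]
ee_rot: [0.559, 0.785, -0.15, 0.219]
ft_force: [0.6, 0.2, 0.0]
grip_width: 0.534
grasp_force: 82.0
```

```bash
python3 - <<'E'
from h import *
o=get_obs();print(o["clock"],o["position"],o["ft_force"],o["torque"],o["grasp_force"])
# target: hover 120mm in front of final, lid underside at z .083; grasp TCP at lid (-79..)
R=Rt(PRESS[2],np.radians(40))
f=W(PRESS,[(-67,0,0)],0)[0]; y=W(PRESS,[(0,1000,0)],0)[0]-W(PRESS,[(0,0,0)],0)[0]; x=np.array([np.cos(PRESS[2]),np.sin(PRESS[2]),0])
g=f-.008*y; g[2]=.0419+.043
rel(g-x*.13+[0,0,.06],R); rel(g-x*.13,R); rel(g,R)
out=[]
for n,x0,y0,w in(("top",170,160,100),("scene",220,180,100)):
    c=optics.camera(n)
    out.append(cv2.convertScaleAbs(cv2.resize(c[:,:,::-1],(400,300),interpolation=cv2.INTER_AREA),alpha=1.4))
cv2.imwrite("pics/g3.png",np.hstack(out))
E
```

```text
5.9 [0.6017 0.3226 0.2097] [0.6067 0.1652 0.0239] [0.7448 0.2013 0.0358] 81.99888110160828
t 5.9 pos [0.6017 0.3226 0.2097] rot units [-0.0375 -0.1065 -0.0628] deg 11.101287123362159 shift units: first [-0.6853 -0.4658  0.781 ] after rot [-0.5061 -0.568   0.8473] mm 227.7456831813331 F [0.6067 0.1652 0.0239] q [-1.0401  0.6274  0.4015  1.274   0.2745  1.471  -0.4084] g 0.5339053182290353 81.99888110160828
t 5.9 pos [0.6017 0.3226 0.2097] rot units [-0.0375 -0.1065 -0.0628] deg 11.101287123362159 shift units: first [-0.5317 -0.4685  1.0387] after rot [-0.3132 -0.568   1.0771] mm 251.4744510207988 F [0.6067 0.1652 0.0239] q [-1.0401  0.6274  0.4015  1.274   0.2745  1.471  -0.4084] g 0.5339053182290353 81.99888110160828
t 5.9 pos [0.6017 0.3226 0.2097] rot units [-0.0375 -0.1065 -0.0628] deg 11.101287123362159 shift units: first [-1.0863 -0.3976  1.3702] after rot [-0.8111 -0.568   1.495 ] mm 358.6359095276197 F [0.6067 0.1652 0.0239] q [-1.0401  0.6274  0.4015  1.274   0.2745  1.471  -0.4084] g 0.5339053182290353 81.99888110160828
```

View pics/g3.png

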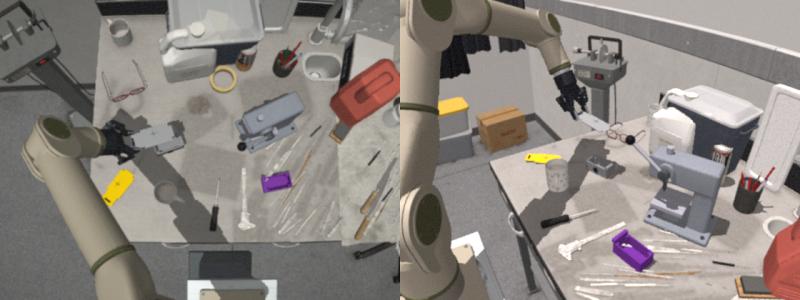

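The lid hangs freely in the hand (scene crop (590,122)), the box still stands at scene (600,163), and nothing else has moved. Now I carry it to the front of the press.

Emit:
{"name": "send_rows", "arguments": {
  "plan": [
    [[-0.0188,-0.0533,-0.0314,0,0,0,0],[-0.0188,-0.0533,-0.0314,0,0,0,0],[0,0,0,-0.056,-0.063,0.094,0],[0,0,0,-0.056,-0.063,0.094,0],[0,0,0,-0.056,-0.063,0.094,0],[0,0,0,-0.056,-0.063,0.094,0],[0,0,0,-0.056,-0.063,0.094,0],[0,0,0,-0.056,-0.063,0.094,0],[0,0,0,-0.056,-0.063,0.094,0],[0,0,0,-0.056,-0.063,0.094,0],[0,0,0,-0.056,-0.063,0.094,0],[0,0,0,0,0,0,0],[0,0,0,0,0,0,0]]
  ]
}}

```text
clock: 7.08
position: [0.576, 0.1031, 0.1385]
ee_rot: [0.501, 0.795, -0.188, 0.287]
ft_force: [1.6, 0.0, -1.1]
grip_width: 0.535
grasp_force: 82.1
```

```bash
cat > tg.py <<'E'
from h import *
R=Rt(PRESS[2],np.radians(40))
x=np.array([np.cos(PRESS[2]),np.sin(PRESS[2]),0]);y=np.array([-x[1],x[0],0])
g=W(PRESS,[(-67,-8,0)],0)[0]; g[2]=.0419+.043
# where mark should appear for current tool pose, per grasp assumption (TCP at measured lid offset)
def lidpred():
    o=get_obs();Rg=Ro.from_quat([.544,.766,-.197,.279]);pg=np.array([.6056,.3066,.0419])
    m=W(LID,[(-12,8,4),(-92,24,4),(-92,-24,4),(40,-30,4),(40,30,4)],.04)
    return Ro.from_quat(o["ee_rot"]).apply(Rg.inv().apply(m-pg))+o["position"]
E
python3 - <<'E'
from tg import *
rel(g-x*.13,R); rel(g,R); M=lidpred(); print(M); im={}
out=[]
for n,w in(("top",120),("scene",120)):
    q=proj(n,M);print(n,q); x0,y0=(q.mean(0)-[w*.5,w*.375]).astype(int);print(x0,y0)
    im[n]=optics.camera(n);k=400/w;c=cv2.convertScaleAbs(cv2.resize(im[n][y0:y0+int(w*.75),x0:x0+w,::-1],(400,300),interpolation=cv2.INTER_CUBIC),alpha=1.4)
    d=c.copy()
    for u in (q-[x0,y0]+.5)*k-.5: cv2.drawMarker(d,tuple(np.round(u).astype(int).tolist()),(0,0,255),0,10)
    out.append(np.vstack([c,d]))
cv2.imwrite("pics/p0.png",np.hstack(out))
E
```

```text
t 7.08 pos [0.576  0.1031 0.1385] rot units [-0.0061  0.0016  0.0037] deg 0.6295141660350846 shift units: first [0.1754 0.0225 0.2027] after rot [0.175  0.0196 0.2033] mm 53.788388360858534 F [ 1.5739  0.0157 -1.0587] q [-1.0368  0.4236  0.5016  1.8273  0.558   1.1109 -0.4131] g 0.5349567424032785 82.13979005813599
t 7.08 pos [0.576  0.1031 0.1385] rot units [-0.0061  0.0016  0.0037] deg 0.6295141660350846 shift units: first [-0.3215  0.0235  0.6217] after rot [-0.3229  0.0196  0.6211] mm 140.05974176203378 F [ 1.5739  0.0157 -1.0587] q [-1.0368  0.4236  0.5016  1.8273  0.558   1.1109 -0.4131] g 0.5349567424032785 82.13979005813599
[[ 0.6117  0.0443  0.1408]
 [ 0.5919  0.1234  0.1403]
 [ 0.5485  0.1028  0.1409]
 [ 0.5996 -0.019   0.1414]
 [ 0.6539  0.0067  0.1407]]
top [[310.5417 199.9056]
 [276.6343 208.2143]
 [285.4578 226.6369]
 [337.6602 205.0087]
 [326.3302 182.3696]]
247 159
scene [[317.732  232.0587]
 [290.6959 218.0332]
 [279.4914 227.607 ]
 [330.8732 248.3367]
 [343.2993 234.7311]]
252 187
```

View pics/p0.png

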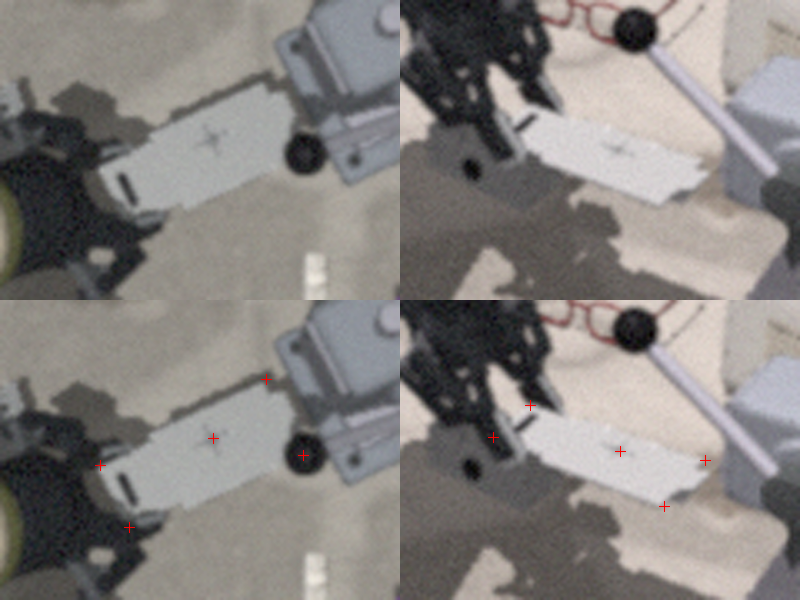

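The prediction agrees with the pictures: the cross is at top-crop (212,141) against a predicted (213,138), and at scene-crop (620,150) against (620,151). The lid is level in the hand. I'll lower it to insertion height and then go in under the punch.

```bash
cat >> tg.py <<'E'
TIP=ray("scene",(370.25,265.75),.095)
def plan(zm,back=0,verbose=True):
    o=get_obs();m=lidpred()[0];T=TIP.copy();T[2]=zm;T=T-x*back
    R0=Ro.from_quat(o["ee_rot"]);w=(R0.inv()*R).as_rotvec()
    d=T-m
    print("tip",TIP,"mark",m,"d world",d,"d press",d@x,d@y,"units",R0.inv().apply(d)/.2,"rot",w/1.5)
E
python3 - <<'E'
from tg import *
d=.1254
plan(.086,d); plan(.086); plan(.079)
E
```

```text
tip [ 0.6748 -0.0667  0.095 ] mark [0.6127 0.0472 0.1413] d world [ 0.0082 -0.0007 -0.0553] d press 0.0041102756668966395 0.007077719090233799 units [0.1622 0.0377 0.2247] rot [-0.0036  0.0011  0.0045]
tip [ 0.6748 -0.0667  0.095 ] mark [0.6127 0.0472 0.1413] d world [ 0.0621 -0.1139 -0.0553] d press 0.12951027566689663 0.007077719090233769 units [-0.3175  0.0366  0.6285] rot [-0.0036  0.0011  0.0045]
tip [ 0.6748 -0.0667  0.095 ] mark [0.6127 0.0472 0.1413] d world [ 0.0621 -0.1139 -0.0623] d press 0.12951027566689663 0.007077719090233769 units [-0.295   0.0369  0.6552] rot [-0.0036  0.0011  0.0045]
```

Emit:
{"name": "send_rows", "arguments": {
  "plan": [
    [[-0.0036,0.0011,0.0045,0.04,0.0094,0.056,0],[0,0,0,0.04,0.0094,0.056,0],[0,0,0,0.04,0.0094,0.056,0],[0,0,0,0.04,0.0094,0.056,0],[0,0,0,0,0,0,0],[0,0,0,0,0,0,0],[0,0,0,0,0,0,0]]
  ]
}}

```text
clock: 7.77
position: [0.5859, 0.105, 0.085]
ee_rot: [0.502, 0.794, -0.183, 0.29]
ft_force: [0.1, 0.3, -0.8]
grip_width: 0.534
grasp_force: 82.1
```

```bash
python3 - <<'E'
from tg import *
plan(.086); print(lidpred())
E
```

```text
tip [ 0.6748 -0.0667  0.095 ] mark [0.6216 0.0461 0.0872] d world [ 0.0532 -0.1128 -0.0012] d press 0.12472100715838566 -0.0004513470618879119 units [-0.4736 -0.0021  0.4057] rot [ 0.0002  0.0004 -0.0004]
[[ 0.6216  0.0461  0.0872]
 [ 0.6017  0.1252  0.0871]
 [ 0.5583  0.1046  0.0871]
 [ 0.6096 -0.0171  0.0873]
 [ 0.6638  0.0086  0.0873]]
```

Emit:
{"name": "send_rows", "arguments": {
  "plan": [
    [[0,0,0,-0.0505,0,0.0433,0],[0,0,0,-0.0505,0,0.0433,0],[0,0,0,-0.0505,0,0.0433,0],[0,0,0,-0.0505,0,0.0433,0],[0,0,0,-0.0505,0,0.0433,0],[0,0,0,-0.0505,0,0.0433,0],[0,0,0,-0.0505,0,0.0433,0],[0,0,0,-0.0505,0,0.0433,0],[0,0,0,-0.0505,0,0.0433,0],[0,0,0,0,0,0,0],[0,0,0,0,0,0,0],[0,0,0,0,0,0,0]]
  ]
}}

```text
clock: 8.77
position: [0.6371, -0.0029, 0.0833]
ee_rot: [0.502, 0.795, -0.182, 0.289]
ft_force: [-0.9, -0.4, -1.1]
grip_width: 0.534
grasp_force: 82.2
```

```bash
python3 - <<'E'
from tg import *
plan(.086); q=proj("scene",lidpred());print(q,proj("scene",TIP))
o=get_obs();print(o["ft_force"],o["torque"])
im=np.mean([optics.camera("scene").astype(float) for _ in range(4)],0).astype(np.uint8);np.save("pics/ins.npy",im)
w=80;x0,y0=330,235;k=10
c=cv2.convertScaleAbs(cv2.resize(im[y0:y0+60,x0:x0+w,::-1],(800,600),interpolation=cv2.INTER_CUBIC),alpha=1.5)
for i in range(0,80,10):
    cv2.line(c,(i*k,0),(i*k,6),(0,255,0),1);cv2.line(c,(0,i*k),(6,i*k),(0,255,0),1)
u=((q[0]-[x0,y0]+.5)*k-.5).astype(int);cv2.circle(c,tuple(u.tolist()),3,(0,0,255),-1)
cv2.imwrite("pics/p1.png",c)
E
```

```text
tip [ 0.6748 -0.0667  0.095 ] mark [ 0.6728 -0.0617  0.0854] d world [ 0.002  -0.005   0.0006] d press 0.005341155760169885 -0.0003170014804176769 units [-0.0224 -0.0016  0.0149] rot [ 0.0003 -0.0002 -0.0004]
[[367.4931 268.2365]
 [337.8767 252.2934]
 [328.2156 263.481 ]
 [383.3842 286.8138]
 [393.5082 271.0038]] [[370.25 265.75]]
[-0.872  -0.3802 -1.1482] [0.8169 0.3236 0.0069]
```

View pics/p1.png

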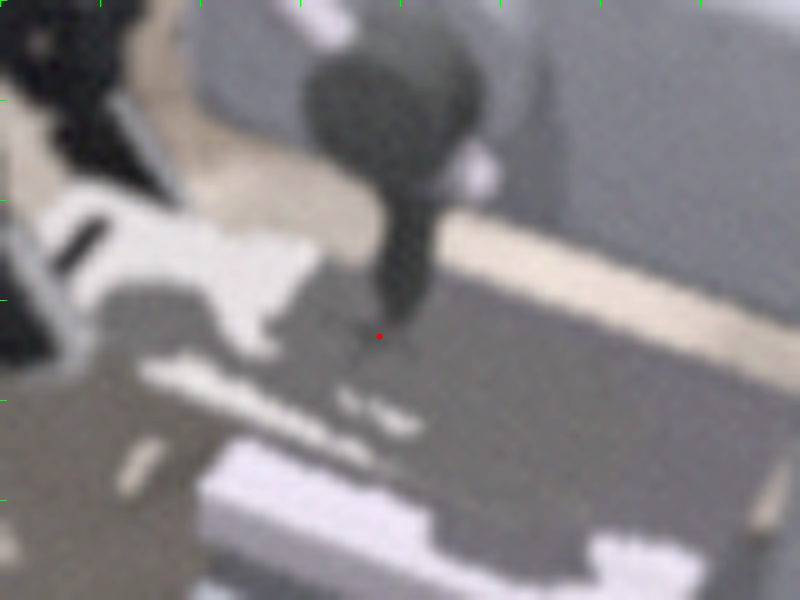

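The lid is between the punch and the table. The punch tip is at about crop (394,329), and the cross is visible around (380,337), matching the predicted red dot. I refine the tip position from this sharper view.

```bash
python3 - <<'E'
from tg import *
im=np.load("pics/ins.npy").astype(float).mean(2)
# shank edges per raw row
for r in range(255,272):
    print(r,im[r,362:380].astype(int))
c2r=lambda u,v:((u+.5)/10-.5+330,(v+.5)/10-.5+235)
for uv in((394,329),(394,325),(396,325),(394,333)):
    t=ray("scene",c2r(*uv),.095);print(uv,t,[((proj("scene",t+[0,0,h])[0]-[330,235]+.5)*10-.5).round() for h in(0,.005,.02,.03)])
print("mark obs",ray("scene",c2r(380,337),lidpred()[0][2]),lidpred()[0])
E
```

```text
255 [125 124 123 121 118 101  63  40  37  41  42  51  63  78  89  90  81  72]
256 [124 123 122 122 121 113  76  43  37  42  43  57  89 113 115 105  89  85]
257 [122 123 123 121 122 116  76  44  36  40  43  74 119 136 136 128 124 117]
258 [122 125 125 124 124 114  71  38  39  38  43  83 130 144 144 142 141 138]
259 [121 119 124 125 123 103  60  38  36  42  49  87 135 142 145 147 146 146]
260 [111 106 114 119 111  85  47  36  41  38  50  89 130 139 143 146 147 147]
261 [ 89  87  95  99  91  67  44  35  37  42  47  78 106 120 132 142 143 146]
262 [ 77  76  80  80  74  56  40  40  39  40  48  67  84  93 105 113 120 133]
263 [ 75  73  77  76  73  57  41  36  41  40  49  71  76  78  79  84  92 105]
264 [74 73 74 77 75 63 45 40 41 42 57 76 79 74 74 76 77 81]
265 [73 74 74 76 76 70 51 41 41 51 68 77 77 75 76 75 74 76]
266 [69 69 74 73 75 68 53 43 46 59 73 75 76 76 75 74 75 74]
267 [69 72 69 65 62 62 56 54 58 69 74 76 75 75 75 74 77 76]
268 [75 73 73 65 57 57 62 63 66 73 75 75 74 74 76 73 74 76]
269 [77 78 73 71 61 62 62 67 66 71 74 75 74 77 75 74 75 75]
270 [74 76 72 67 67 69 72 72 70 68 74 75 76 75 74 76 74 75]
271 [74 73 73 68 73 75 76 75 73 72 76 75 73 74 75 76 77 75]
(394, 329) [ 0.6685 -0.0695  0.095 ] [array([394., 329.]), array([397., 311.]), array([406., 256.]), array([411., 219.])]
(394, 325) [ 0.6694 -0.0685  0.095 ] [array([394., 325.]), array([397., 307.]), array([406., 252.]), array([411., 215.])]
(396, 325) [ 0.6698 -0.0687  0.095 ] [array([396., 325.]), array([399., 307.]), array([408., 252.]), array([413., 215.])]
(394, 333) [ 0.6676 -0.0705  0.095 ] [array([394., 333.]), array([397., 315.]), array([406., 260.]), array([411., 223.])]
mark obs [ 0.6728 -0.0619  0.0855] [ 0.6728 -0.0613  0.0855]
```

```bash
cat >> tg.py <<'E'
TIP=np.array([.669,-.0692,.095])
E
python3 - <<'E'
from tg import *
m=ray("scene",(367.2,268.25),.0855);print(m)
o=get_obs();R0=Ro.from_quat(o["ee_rot"]);d=TIP-m;d[2]=0
print(d,d@x,d@y,"units",R0.inv().apply(d)/.2,"down 1mm",R0.inv().apply([0,0,-.001])/.2, "offset obs-pred",m-lidpred()[0])
E
```

```text
[ 0.6721 -0.0615  0.0855]
[-0.0031 -0.0077  0.    ] 0.0056185371910509735 -0.006145561623668038 units [-0.0215 -0.0307  0.018 ] down 1mm [ 0.0032 -0.      0.0038] offset obs-pred [-0.0007 -0.0002  0.    ]
```

Emit:
{"name": "send_rows", "arguments": {
  "plan": [
    [[0,0,0,-0.0072,-0.0102,0.006,0],[0,0,0,-0.0072,-0.0102,0.006,0],[0,0,0,-0.0072,-0.0102,0.006,0],[0,0,0,0,0,0,0],[0,0,0,0.0032,0,0.0038,0],[0,0,0,0.0032,0,0.0038,0],[0,0,0,0.0032,0,0.0038,0],[0,0,0,0.0032,0,0.0038,0],[0,0,0,0.0032,0,0.0038,0],[0,0,0,0,0,0,0],[0,0,0,0,0,0,0]]
  ]
}}

```text
clock: 9.88
position: [0.634, -0.0112, 0.0784]
ee_rot: [0.502, 0.794, -0.183, 0.289]
ft_force: [-0.1, -0.2, -0.6]
grip_width: 0.538
grasp_force: 82.2
```

```bash
python3 - <<'E'
from tg import *
print(get_obs()["torque"],get_obs()["ft_force"]);plan(.079);print(lidpred()[:,2])
E
```

```text
[ 0.828   0.414  -0.0013] [-0.0621 -0.2131 -0.5575]
tip [ 0.669  -0.0692  0.095 ] mark [ 0.6697 -0.0701  0.0806] d world [-0.0007  0.0009 -0.0016] d press -0.0010596168665199558 -0.00022191871371550218 units [ 0.0092 -0.0011  0.0027] rot [-0.0001  0.0002 -0.0005]
[0.0806 0.0805 0.0806 0.0807 0.0806]
```

Emit:
{"name": "send_rows", "arguments": {
  "plan": [
    [[0,0,0,0.004,0,0.0012,0],[0,0,0,0.0024,0,0.0026,0],[0,0,0,0.0016,0,0.0019,0],[0,0,0,0,0,0,0],[0,0,0,0,0,0,0],[0,0,0,0,0,0,0]]
  ]
}}

```text
clock: 10.38
position: [0.6339, -0.0107, 0.0768]
ee_rot: [0.502, 0.794, -0.182, 0.289]
ft_force: [-1.6, 0.4, 2.8]
grip_width: 0.532
grasp_force: 82.3
```

```bash
python3 - <<'E'
from tg import *
print(get_obs()["torque"],get_obs()["ft_force"]);plan(.079)
im=np.mean([optics.camera("scene").astype(float) for _ in range(4)],0);np.save("pics/low.npy",im)
print(proj("scene",lidpred()[0]));print(im.mean(2)[262:276,358:378].astype(int))
E
```

```text
[ 0.4308  0.232  -0.1205] [-1.5519  0.4094  2.8439]
tip [ 0.669  -0.0692  0.095 ] mark [ 0.6696 -0.0696  0.079 ] d world [-0.0006  0.0004 -0.    ] d press -0.0006010617414128095 -0.000368094751072744 units [ 0.0024 -0.0018 -0.0019] rot [ 0.0002  0.0002 -0.0008]
[[368.4136 272.9989]]
[[134 122 123 122 123 124 121 107  87  61  40  37  42  41  47  68  84  91
  104 112]
 [145 137 132 118 116 118 108  94  77  58  39  39  41  40  51  71  76  79
   79  84]
 [152 149 137 107  98  98  92  82  78  62  44  37  39  41  58  73  78  77
   75  75]
 [152 144 120  89  79  81  78  76  75  67  54  40  40  51  68  75  79  77
   76  77]
 [147 122  92  76  77  75  76  74  73  69  58  45  47  62  74  79  78  78
   77  77]
 [136 103  77  75  74  76  76  74  75  73  67  58  60  70  80  79  75  76
   76  77]
 [110  87  75  76  75  76  74  74  73  77  75  71  70  72  76  77  73  71
   77  78]
 [ 83  75  75  76  77  74  75  75  74  74  74  75  71  73  75  73  73  71
   77  78]
 [ 79  74  74  73  74  72  70  74  75  73  73  69  67  73  77  76  73  75
   75  76]
 [ 93  75  75  76  74  70  68  71  70  67  69  65  67  76  74  76  76  77
   76  76]
 [ 96  77  74  75  74  75  70  71  65  59  59  60  67  74  73  74  75  75
   76  76]
 [ 86  76  75  76  74  75  76  70  61  58  56  57  66  70  71  74  76  76
   74  74]
 [ 75  74  76  73  74  76  74  73  65  62  63  65  71  66  69  71  74  74
   75  75]
 [ 74  75  76  75  76  75  79  84  69  67  71  71  73  71  71  73  76  76
   74  74]]
```

```bash
python3 - <<'E'
from tg import *
im=np.load("pics/low.npy").mean(2)
for z in(268.0,267.5,267.2): print("tip",z,ray("scene",(369.25,z),.095))
s=np.clip(75-im[269:278,361:375],0,None);s[s<2]=0;r,c=np.mgrid[269:278,361:375];print(s.astype(int));u=((s*c).sum()/s.sum(),(s*r).sum()/s.sum());print(u,ray("scene",u,.079),ray("scene",(367.8,272.7),.079))
print("pred 8mm circle", proj("scene",lidpred()[0]+np.array([[.004*np.cos(a),.004*np.sin(a),0] for a in np.arange(0,6.28,1.57)])))
c=cv2.convertScaleAbs(cv2.resize(im[255:285,350:390].astype(np.uint8),(800,600),interpolation=cv2.INTER_CUBIC),alpha=2.2)
cv2.imwrite("pics/p2.png",c)
E
```

```text
tip 268.0 [ 0.6678 -0.0713  0.095 ]
tip 267.5 [ 0.669 -0.07   0.095]
tip 267.2 [ 0.6697 -0.0692  0.095 ]
[[ 0  0  0  0  0  0  0  0  0  4  0  0  0  0]
 [ 0  0  2  4  0  0  0  0  5  8  0  0  0  0]
 [ 0  0  5  6  4  4  7  5  9  7  0  0  0  0]
 [ 0  0  0  4  4  9 15 15 14  7  0  0  0  0]
 [ 0  0  0  0  4 14 17 18 17  8  4  3  0  0]
 [ 0  0  0  0  0  9 12 11  9  3  8  5  3  0]
 [ 0  0  0  0  0  5  7  3  3  0  3  3  0  0]
 [ 0  0  0  0  0  0  0  0  2  0  0  0  0  0]
 [ 0  0  0  0  0  0  0  0  0  0  0  0  0  0]]
(np.float64(367.91078256436407), np.float64(272.6107570736681)) [ 0.6695 -0.068   0.079 ] [ 0.6691 -0.0681  0.079 ]
pred 8mm circle [[369.7914 272.3642]
 [367.1958 271.9851]
 [367.0278 273.6344]
 [369.6357 274.0193]]
```

View pics/p2.png

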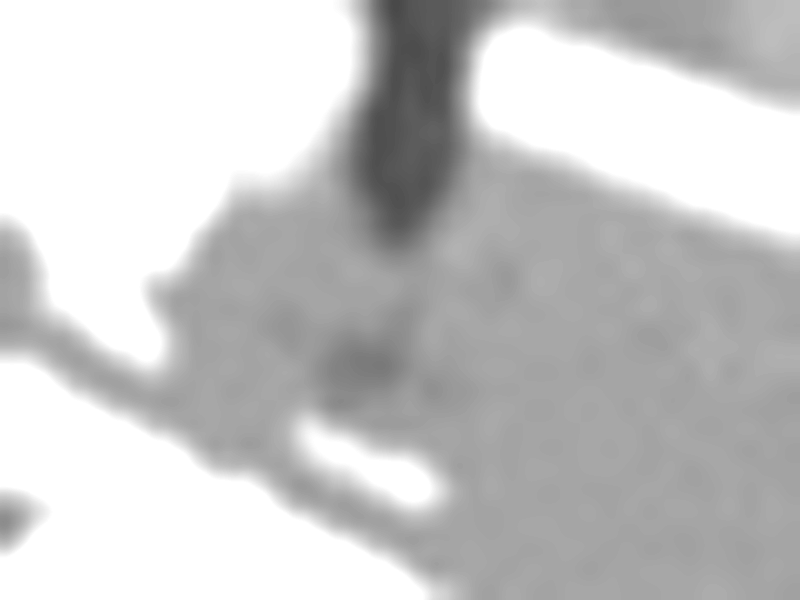

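The cross is at enlarged (360,368) and the punch tip at about (398,245). By ray-casting at their heights the cross sits about 2 mm short, so I slide it that far and then release.

```bash
python3 - <<'E'
from tg import *
o=get_obs();R0=Ro.from_quat(o["ee_rot"])
print("slide",R0.inv().apply([-.0006,-.0022,0])/.2,"up",R0.inv().apply([0,0,.001])/.2,o["ft_force"])
E
```

```text
slide [-0.0066 -0.0074  0.0056] up [-0.0032  0.     -0.0038] [-1.6084  0.3698  2.2788]
```

Emit:
{"name": "send_rows", "arguments": {
  "plan": [
    [[0,0,0,-0.0033,-0.0037,0.0028,0],[0,0,0,-0.0033,-0.0037,0.0028,0],[0,0,0,0,0,0,0],[0,0,0,0,0,0,0]]
  ]
}}

```text
clock: 10.92
position: [0.6334, -0.0131, 0.0768]
ee_rot: [0.502, 0.794, -0.182, 0.29]
ft_force: [1.9, 0.1, 1.4]
grip_width: 0.538
grasp_force: 82.3
```

```bash
python3 - <<'E'
from tg import *
plan(.079);print(get_obs()["ft_force"])
E
```

```text
tip [ 0.669  -0.0692  0.095 ] mark [ 0.6691 -0.0719  0.079 ] d world [-0.0001  0.0027  0.    ] d press -0.002491643142832913 0.0010561431760215318 units [ 0.0095  0.0053 -0.008 ] rot [ 0.0003  0.0003 -0.0008]
[1.8504 0.1168 1.3685]
```

Emit:
{"name": "send_rows", "arguments": {
  "plan": [
    [[0,0,0,0,0,0,0.6],[0,0,0,0,0,0,0.7],[0,0,0,0,0,0,0.75],[0,0,0,0,0,0,0.75],[0,0,0,0,0,0,0.75]]
  ]
}}

```text
clock: 11.33
position: [0.633, -0.0131, 0.0765]
ee_rot: [0.502, 0.794, -0.183, 0.289]
ft_force: [0.3, 0.9, 0.3]
grip_width: 0.749
grasp_force: 0.0
```

```bash
cat > chk.py <<'E'
from tg import *
im=np.mean([optics.camera("scene").astype(float) for _ in range(4)],0).mean(2)
print(im[264:278,360:376].astype(int))
s=np.clip(73-im[270:278,361:375],0,None);s[s<2]=0;r,c=np.mgrid[270:278,361:375];u=((s*c).sum()/s.sum(),(s*r).sum()/s.sum());print(u,ray("scene",u,.079))
E
python3 chk.py
```

```text
[[132 110 104 102  94  81  74  66  44  39  38  44  55  73  79  76]
 [120  94  83  85  80  78  74  71  53  38  43  51  67  75  76  76]
 [ 93  77  75  78  76  74  72  72  59  45  46  63  72  80  78  76]
 [ 77  76  73  75  72  75  77  75  68  60  57  67  78  78  79  79]
 [ 72  76  75  75  75  76  75  77  74  74  69  70  77  79  80  78]
 [ 75  77  76  76  76  77  74  75  77  75  73  74  74  78  81  79]
 [ 76  75  78  73  74  75  75  76  74  75  70  72  75  75  78  76]
 [ 74  73  75  71  72  75  76  74  75  70  66  72  75  76  76  76]
 [ 73  76  73  74  70  70  69  65  65  62  69  75  77  75  75  75]
 [ 77  76  76  75  74  71  65  57  55  59  70  73  72  77  75  75]
 [ 77  76  74  76  76  74  69  59  54  61  68  68  69  74  75  75]
 [ 76  75  76  75  81  86  76  66  67  69  73  68  68  66  73  76]
 [ 74  75  77  76  89 108  93  72  71  75  74  73  72  73  73  74]
 [ 78  75  75  76  83 103 109  91  90  95  89  80  75  73  75  76]]
(np.float64(368.4084033613445), np.float64(273.29957983193276)) [ 0.6688 -0.0704  0.079 ]
```

Emit:
{"name": "send_rows", "arguments": {
  "plan": [
    [[0,0,0,0,0,-0.05,0.75],[0,0,0,0,0,-0.1,0.75],[0,0,0,0,0,-0.15,0.75],[0,0,0,0,0,-0.15,0.75],[0,0,0,0,0,-0.15,0.75],[0,0,0,0,0,-0.15,0.75],[0,0,0,0,0,-0.15,0.5],[0,0,0,0,0,-0.1,0],[0,0.0775,0,0,0,0,0],[0,0.0775,0,0,0,0,0],[0,0.0775,0,0,0,0,0],[0,0.0775,0,0,0,0,0],[0,0.0775,0,0,0,0,0],[0,0.0775,0,0,0,0,0],[0,0,0,0,0,0,0]]
  ]
}}

```text
clock: 12.78
position: [0.5791, 0.0983, 0.2315]
ee_rot: [0.538, 0.843, 0.002, -0.001]
ft_force: [0.4, -1.0, 1.0]
grip_width: 0.006
grasp_force: 0.0
```

```bash
python3 chk.py | tail -1; python3 - <<'E'
from tg import *
f=lambda P:np.concatenate([proj("top",P)[0]-[337.95,204.25],proj("scene",P)[0]-[321.25,195.25]])
r=least_squares(f,[.58,0,.27]);print("knob tri",r.x,r.fun)
for n,u in(("top",(337.95,204.25)),("scene",(321.25,195.25))):print(ray(n,u,.2696))
K=W([.6688,-.0702,PRESS[2]],[(-96.5,-58,269.6)],0)[0];print("model",K,proj("top",K),proj("scene",K))
K=ray("scene",(321.25,195.25),.2696)*.5+.5*ray("top",(337.95,204.25),.2696)
R=Rt(PRESS[2],0);t=K.copy();t[2]=.2696+.014+.017+.03
rel([get_obs()["position"][0],get_obs()["position"][1],.34],R);rel(t,R)
E
```

```text
(np.float64(368.4635065984379), np.float64(273.38782655534607)) [ 0.6688 -0.0707  0.079 ]
knob tri [ 0.5768 -0.0045  0.2697] [-0.2015  0.3379  0.3588 -0.0663]
[ 0.5775 -0.0049  0.2696]
[ 0.5762 -0.0041  0.2696]
model [ 0.5749 -0.008   0.2696] [[339.4591 205.4701]] [[321.9425 196.2823]]
t 12.98 pos [0.5773 0.1046 0.2296] rot units [-0.0002  0.0017  0.0011] deg 0.1776831565429233 shift units: first [-0.0014 -0.0002 -0.552 ] after rot [ 0.     0.    -0.552] mm 110.39791606129378 F [-0.2472  0.1255  0.3928] q [-0.6746  0.2716  0.5017  1.6185 -0.1322  1.2856  0.2949] g 0.0014766768381646366 0.0
t 12.98 pos [0.5773 0.1046 0.2296] rot units [-0.0002  0.0017  0.0011] deg 0.1776831565429233 shift units: first [-0.4924 -0.2374 -0.5036] after rot [-0.4915 -0.2364 -0.505 ] mm 148.66562783002342 F [-0.2472  0.1255  0.3928] q [-0.6746  0.2716  0.5017  1.6185 -0.1322  1.2856  0.2949] g 0.0014766768381646366 0.0
```

Emit:
{"name": "send_rows", "arguments": {
  "plan": [
    [[0,0,0,0,0,-0.138,0],[0,0,0,0,0,-0.138,0],[0,0,0,0,0,-0.138,0],[0,0,0,0,0,-0.138,0],[0,0,0,-0.123,-0.059,0.012,0],[0,0,0,-0.123,-0.059,0.012,0],[0,0,0,-0.123,-0.059,0.012,0],[0,0,0,-0.123,-0.059,0.012,0],[0,0,0,0,0,0,0],[0,0,0,0,0,0,0]]
  ]
}}

```text
clock: 13.82
position: [0.577, -0.0058, 0.3306]
ee_rot: [0.534, 0.845, -0.001, 0.001]
ft_force: [-0.0, 0.9, -0.4]
grip_width: 0.001
grasp_force: 0.0
```

```bash
python3 - <<'E'
from tg import *
R=Rt(PRESS[2],0);K=np.array([.5768,-.0045,.2697])
piv=K+x*.1065-[0,0,.0746]
p0=get_obs()["position"]
for th in(0,.1,.2,.3,.4,.5,.53,.56,.6):
    a=np.radians(35)-th;B=piv-x*.13*np.cos(a)+[0,0,.13*np.sin(a)]
    t=B+[0,0,.031]
    if th==0: rel(t+[0,0,.003],R)
    print(th,t,"units from th0",R.inv().apply(t-(K+[0,0,.031]))/.2)
E
```

```text
t 13.82 pos [ 0.577  -0.0058  0.3306] rot units [-0.0001  0.0014 -0.0006] deg 0.13100645699564253 shift units: first [0.0067 0.0018 0.1345] after rot [0.0064 0.0018 0.1345] mm 26.92703388090276 F [-0.0334  0.893  -0.3837] q [-0.5582  0.2054  0.5814  1.4875 -0.1108  1.4815  0.4668] g 0.0011893794989220872 0.0
0 [ 0.5768 -0.0045  0.3007] units from th0 [-0.0001 -0.      0.0002]
0.1 [0.5738 0.0017 0.2897] units from th0 [0.0345 0.     0.0552]
0.2 [0.5713 0.0069 0.278 ] units from th0 [ 0.0634 -0.      0.1134]
0.3 [0.5694 0.0111 0.2659] units from th0 [0.0863 0.     0.1742]
0.4 [0.5679 0.0141 0.2533] units from th0 [0.1031 0.     0.237 ]
0.5 [0.567  0.016  0.2405] units from th0 [0.1135 0.     0.3011]
0.53 [0.5669 0.0163 0.2366] units from th0 [0.1154 0.     0.3205]
0.56 [0.5668 0.0166 0.2327] units from th0 [0.1167 0.     0.34  ]
0.6 [0.5667 0.0167 0.2275] units from th0 [0.1175 0.     0.3659]
```

Emit:
{"name": "send_rows", "arguments": {
  "plan": [
    [[0,0,0,0.0065,0.002,0.05,0],[0,0,0,0,0,0.05,0],[0,0,0,0,0,0.034,0],[0,0,0,0,0,0.015,0],[0,0,0,0.0173,0,0.0276,0],[0,0,0,0.0173,0,0.0276,0],[0,0,0,0.0145,0,0.029,0],[0,0,0,0.0145,0,0.029,0],[0,0,0,0.0115,0,0.0304,0],[0,0,0,0.0115,0,0.0304,0],[0,0,0,0.0084,0,0.0314,0],[0,0,0,0.0084,0,0.0314,0],[0,0,0,0,0,0,0],[0,0,0,0,0,0,0]]
  ]
}}

```text
clock: 14.98
position: [0.5682, 0.0139, 0.2531]
ee_rot: [0.534, 0.845, -0.0, 0.0]
ft_force: [-1.0, 1.8, 2.6]
grip_width: 0.002
grasp_force: 1.5
```

```bash
python3 - <<'E'
from tg import *
o=get_obs();print(o["position"],o["ft_force"],o["torque"])
im=optics.camera("scene").astype(float).mean(2)
P=[np.array([.5681,.0138,.2223]),np.array([.5768,-.0045,.2697])]
for p in P:
    u=proj("scene",p)[0].astype(int);print(u,im[u[1]-2:u[1]+3,u[0]-2:u[0]+3].mean())
print(im[258:278:2,358:380].astype(int))
E
```

```text
[0.5682 0.0139 0.2531] [-1.007   1.785   2.5524] [ 0.3913  0.2594 -0.0138]
[311 212] 17.506666666666668
[321 195] 107.42666666666666
[[117 120 118 119 118 119 120 119  94  53  37  40  42  47  45  46  58  98
  135 141 144 137]
 [121 123 122 121 122 125 124 121 107  61  33  37  41  39  35  54  85 124
  141 145 146 145]
 [104 114 120 120 118 122 120 106  84  62  36  31  35  37  43  64  79  90
  100 111 116 129]
 [ 74  84  91 101  98  97  92  81  68  46  39  37  41  38  46  66  75  75
   77  74  77  78]
 [ 73  75  73  77  73  75  76  76  63  45  34  39  41  41  58  75  74  77
   75  78  73  77]
 [ 75  75  72  73  72  72  77  72  68  48  35  41  36  48  59  75  77  72
   75  76  72  74]
 [ 78  75  75  75  71  73  72  73  70  59  47  41  45  61  71  75  78  79
   74  72  75  70]
 [ 71  73  77  73  74  74  71  70  64  63  56  55  68  74  74  74  77  73
   76  79  73  74]
 [ 72  72  75  74  75  73  72  71  67  60  56  62  67  66  69  74  71  69
   72  72  75  72]
 [ 73  70  80  76  74  72  74  72  65  66  74  72  73  73  69  68  74  72
   75  72  74  74]]
```

```bash
python3 - <<'E'
from tg import *
for v in(271.5,272,272.5):print(ray("scene",(368.75,v),.083))
E
```

```text
[ 0.6699 -0.0695  0.083 ]
[ 0.6688 -0.0708  0.083 ]
[ 0.6677 -0.072   0.083 ]
```

Emit:
{"name": "send_rows", "arguments": {
  "plan": [
    [[0,0,0,0.0052,0,0.032,0],[0,0,0,0.0052,0,0.032,0],[0,0,0,0.002,0,0.0194,0],[0,0,0,0.001,0,0.01,0],[0,0,0,0,0,0,0],[0,0,0,0,0,0,0]]
  ]
}}

```text
clock: 15.53
position: [0.5673, 0.0165, 0.235]
ee_rot: [0.534, 0.845, 0.0, 0.001]
ft_force: [-0.6, 2.6, 3.9]
grip_width: -0.002
grasp_force: 2.0
```

Emit:
{"name": "send_rows", "arguments": {
  "plan": [
    [[0,0,0,0,0,0.01,0],[0,0,0,0,0,0.008,0],[0,0,0,0,0,0,0],[0,0,0,0,0,0,0]]
  ]
}}

```text
clock: 15.87
position: [0.5673, 0.0168, 0.2318]
ee_rot: [0.534, 0.845, 0.0, 0.0]
ft_force: [-2.4, 3.4, 8.2]
grip_width: 0.002
grasp_force: 3.7
```

Emit:
{"name": "send_rows", "arguments": {
  "plan": [
    [[0,0,0,0,0,0.005,0],[0,0,0,0,0,0,0],[0,0,0,0,0,0,0],[0,0,0,0,0,0,0]]
  ]
}}

```text
clock: 16.2
position: [0.5673, 0.0169, 0.231]
ee_rot: [0.534, 0.845, 0.001, 0.0]
ft_force: [-3.6, 3.7, 8.5]
grip_width: -0.001
grasp_force: 4.3
```

```bash
python3 chk.py
```

```text
[[ 90  97 100 100  91  79  73  48  37  39  37  37  51  67  76  75]
 [ 75  80  81  82  78  76  71  49  35  39  41  39  53  72  75  76]
 [ 74  75  75  72  73  77  67  46  36  40  38  42  56  71  75  75]
 [ 74  72  74  74  73  73  64  42  36  36  38  45  58  72  75  75]
 [ 71  73  73  75  75  73  60  39  37  39  40  41  63  75  78  76]
 [ 74  75  73  73  73  71  58  41  35  43  41  47  62  76  80  75]
 [ 73  72  74  74  74  72  66  44  38  42  42  55  69  76  77  75]
 [ 74  75  73  70  70  72  68  49  40  38  45  64  70  74  76  74]
 [ 72  74  73  69  68  67  64  47  37  42  57  69  75  74  72  74]
 [ 75  73  73  70  72  70  62  48  41  50  66  70  74  75  74  74]
 [ 72  74  75  74  74  72  70  60  53  57  66  65  69  70  72  74]
 [ 73  73  72  74  74  74  70  63  65  68  71  69  65  66  69  72]
 [ 75  72  74  73  75  72  67  67  72  73  75  73  70  71  72  73]
 [ 74  74  73  74  75  73  71  72  73  74  74  76  74  73  75  73]]
(np.float64(368.44673844205187), np.float64(271.98315389487016)) [ 0.6719 -0.0671  0.079 ]
```

Emit:
{"name": "send_rows", "arguments": {
  "plan": [
    [[0,0,0,0,0,-0.023,0],[0,0,0,-0.003,0,-0.03,0],[0,0,0,-0.0052,0,-0.032,0],[0,0,0,-0.0052,0,-0.032,0],[0,0,0,-0.0084,0,-0.0314,0],[0,0,0,-0.0084,0,-0.0314,0],[0,0,0,-0.0115,0,-0.0304,0],[0,0,0,-0.0115,0,-0.0304,0],[0,0,0,-0.0145,0,-0.029,0],[0,0,0,-0.0145,0,-0.029,0],[0,0,0,-0.0173,0,-0.0276,0],[0,0,0,-0.0173,0,-0.0276,0],[0,0,0,0,0,-0.03,0],[0,0,0,0,0,-0.1,0],[0,0,0,0,0,-0.1,0],[0,0,0,0,0,-0.1,0],[0,0,0,0,0,0,0],[0,0,0,0,0,0,0],[0,0,0,0,0,0,0]]
  ]
}}

```text
clock: 17.98
position: [0.5769, -0.0044, 0.3663]
ee_rot: [0.534, 0.845, -0.0, 0.0]
ft_force: [-0.4, -1.2, 0.6]
grip_width: -0.002
grasp_force: 0.0
```

```bash
python3 chk.py; python3 - <<'E'
from tg import *
o=get_obs();print(o["position"],o["ft_force"])
im=optics.camera("scene").astype(float).mean(2);a=np.load("pics/scene0.npy").astype(float).mean(2)
u=[321,195];print("knob diff",np.abs(im-a)[185:206,311:332].mean().round(1), "box",np.abs(im-a)[226:246,260:300].mean().round(1))
E
```

```text
[[ 89  96 101  99  92  80  74  62  43  36  40  41  56  72  76  75]
 [ 75  80  82  81  77  73  71  69  52  37  44  51  66  74  74  76]
 [ 74  74  72  75  74  71  70  69  58  43  46  58  74  75  75  75]
 [ 73  73  71  71  73  73  71  73  67  57  52  64  76  75  76  77]
 [ 76  75  73  73  73  74  75  74  74  70  68  72  73  77  78  77]
 [ 74  72  73  74  72  73  75  75  74  74  70  71  74  76  78  77]
 [ 74  73  73  73  73  73  74  74  74  73  68  71  73  75  77  75]
 [ 73  73  73  68  71  71  72  73  71  69  65  71  72  74  76  74]
 [ 73  74  75  70  67  68  67  66  64  60  67  72  74  74  73  73]
 [ 75  72  74  72  73  71  65  56  55  59  69  70  74  74  75  74]
 [ 75  75  73  71  73  73  67  60  54  59  66  64  69  70  74  74]
 [ 73  74  75  74  75  73  68  64  66  68  70  68  67  66  69  73]
 [ 74  73  74  75  73  73  68  68  73  74  73  72  69  69  71  72]
 [ 75  74  73  74  73  72  71  71  75  75  74  73  73  74  73  75]]
(np.float64(368.4566781357522), np.float64(273.4266499843603)) [ 0.6687 -0.0707  0.079 ]
[ 0.5769 -0.0045  0.3662] [-0.1799  0.5066  0.0369]
knob diff 6.5 box 16.6
```

```bash
python3 -c "
from workcell import job
print(job.hand_in())"
```

```text
the job is handed in; nothing more can be done
None
```

I put the lid on the press table, punched it at its cross and handed the job in at about 18 s of the 54 s allowed; no verdict came back. My last measurements put the cross within about 1 mm of the punch axis, the peak push on the lever knob at 8.5 N, the lever back up and the hand clear.

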